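# Set the hob selector to level four and start it

### The job

With a fingertip, push the pointer of the hob's rotary selector clockwise, counting the clicks, until it rests at the fourth click from off (the fourth dot after the bar mark). Then press the round start button fully down with a fingertip and let go, leaving the selector at four. Do not pinch the pointer, do not press start before the selector is at four, and leave the pot, jug and pepper mill where they are.

Things in the scene. Friction and masses are not known exactly. Their poses are not given: they have to be found in the camera images.
- selector (a joint): Selector angle in rad, growing clockwise seen from above. Seven spring clicks 0.5236 apart: 0 = off (pointer along the hob's +y, at the bar mark), 0.524, 1.047, 1.571 (along hob +x), 2.094 = fourth click, 2.618, 3.142, then a stop. Starts at off, click one or click two. Passing a click takes about 0.06 N m; past the midpoint (1.833 for the fourth) it snaps to the next click and stays
- selector_axis (a point): Fixed point on the selector's vertical turning axis, at the level of the hob's flat top (62 mm above the counter). The selector is a black round skirt of radius 24 mm, reaching 11 mm above the hob top, carrying a plain metal pointer bar. A printed bar (off) and six dots (clicks one to six) lie flat on the hob 56 mm from the axis
- pointer_tip (a point): Middle of the pointer bar's outer end face, 46 mm from the axis, 20 mm above the hob top; turns with the selector. The bar is 12 mm thick, runs from 14 mm behind the axis to 46 mm ahead of it, and stands from 8 to 32 mm above the hob top
- hob: portable induction hob, a flat box 360 (x) by 300 (y) by 62 mm with a black glass top, fixed to the counter. Origin at the centre of its underside; x points away from the control edge, y to the left seen from the control edge, z up. Selector axis at x = -118, y = +50 mm, start button at x = -118, y = -85 mm; pot behind them at about x = +80 mm
- start (a joint): travel of the round start button in m: 0 = up, 0.006 = fully down; springs back when released; about 4 N presses it fully down. Counts as pressed from 0.0045
- start_top (a point): centre of the top face of the start button (metal cap, radius 14 mm), 22 mm above the hob top when up; its black round housing has radius 22 mm and is 12 mm high; pressed straight down
- pot: low steel pot with two side handles standing on the hob, rim radius 85 mm, 60 mm high (its rim is 122 mm above the counter). Origin at the centre of its underside. Leave it alone
- jug: glass measuring jug, radius 52 mm at the rim, 130 mm high, with a side handle that reaches 91 mm from its middle on its +y side. Origin at the centre of its underside. Leave it alone
- mill: orange pepper mill, radius 28 mm, 178 mm high. Origin at the centre of its underside. Leave it alone
- push_face (a point): Point on the flat upright side face of the pointer bar that is pushed to turn it clockwise (its counter-clockwise side): 36 mm from the axis along the pointer, 6 mm off the bar's middle, 20 mm above the hob top. Turns with the selector: +y points along the pointer to its tip, +x to the clockwise side, z up. Pressing on both long sides at once counts as pinching

How it is judged:
By the outcome, as a careful person would: the job done as asked, in the order asked, and still so for the second after the job is handed in, with the robot touching nothing.
It also fails if it takes over 51 s, if anything falls off the work surface, if the arm or the gripper's body presses on something with over 40 N, if the wrist force passes 120 N, or if a joint passes its speed limit or range.

### The arm

A 6-joint arm with a two-finger parallel gripper is mounted at the origin on the work surface. World frame = base frame: x ahead of the robot, y to its left, z up, the work surface at z = 0. Lengths are in mm, angles in degrees, forces in N, time in s.
With the tool pointing down it reaches from about 350 to 850 mm from the base axis. Payload 8.1 kg.
Tool frame: the origin (TCP) lies between the finger pads; the fingertips stand 22 mm ahead of it and the grasp point (between the pads) lies 3 mm ahead of it; z points along the fingers, y is the line along which they close (so a half turn about z gives the same grasp; the last joint's range is limited). The gripper opens to 85 mm and grips with 20 to 120 N. Pads are 22 mm wide; open, the fingers measure 114 mm over their backs; the gripper's body (76 mm by 85 mm) begins 54 mm behind the grasp point. The pads swing forward as they close: fully open they stand 13 mm farther back than shut.
Start: joints at [-79.607, 7.471, 85.268, -0, 87.261, -4.893], TCP at [158.208, -578.771, 253.292] pointing down, gripper open.
Joint ranges: [-169.43, 169.43], [-51.17, 129.36], [1.28, 143.12], [-76.62, 256.62], [0, 156.53], [-152.29, 152.29]. Speed limits (degrees/s): [136.94, 136.94, 159.86, 180, 180, 180].

### API

Orientations are given as [roll, pitch, yaw] about the fixed x, y, z axes, in that order (R = Rz(yaw) Ry(pitch) Rx(roll)).
In Python, from bench import sense, snapshot, calibration, hand_in gives the robot as it stands.
- The arm moves only by the shell command python3 -m crank 'ROWS' [FORCE]. ROWS is JSON, a list of rows, each a list of 5 numbers: the shift along the tool's x, y, z in cm, then the turn about the tool's z in rad, then the finger opening in cm, from 0 to 8.54. A call has 1 to 20 rows; each row is the pose to reach, as a shift and turn from the pose commanded when the call began, along the tool's axes at that moment; what a row does not reach only later rows make up. A row lasts 1/10 s, in which the tool goes at most 50 mm and 8.59 degrees, less where a joint would pass 70% of its speed; a pose out of reach is approached as far as the arm can. A call with a gripper value outside its range is refused whole. The fingers move at their own pace and stop on an object; FORCE is the grip in N (left out, the last holds). Time passes only in rows, so rows that repeat a pose let the fingers close. It gives the time, the measured TCP pose, the force, the opening and the grip force at its end, in the units of the state.
- sense(): the state, without advancing time (a new reading comes with each control period).
- snapshot(name): name is "side" or "top" or "wrist"; returns (picture, depth): 480x640x3 uint8, red, green, blue; 480x640 float32, mm along the optical axis (not along the pixel's ray), 0 where there is no reading.
- calibration(name): a dict with "fovy" (degrees; the focal length in pixels is half the picture's height over the tangent of half this angle, whatever the lens; pixels are square), "cx", "cy" (the principal point, pixels), "rvec" (rotation vector, rad) and "tvec" (3), from world to camera coordinates, as OpenCV has them; the wrist camera has in their place "tool_from_camera" (4x4, takes a point from camera to tool coordinates, whose origin is the TCP and whose axes are the flange's). Camera axes: x right, y down, z forward; pixel columns grow to the right and rows downward; lengths in mm; the calibration is good to about 2 mm. The wrist camera is an equidistant fisheye: a pixel r from the principal point sees the ray r / f radians off the axis. A picture is of the moment at which its call begins: read the wrist's pose just before it. calibration takes no time and is no camera call.
- hand_in(): hands the job in; it is judged then, once.
The state is a dict: "time": time; "joint_pos": joint angles; "qd": joint speeds; "joint_efforts": joint torques, N m; "tool_pos": TCP position; "tcp_rot": TCP orientation; "ft_force": force on the tool from outside, world axes, zero at the start; "wrist_torque": the same for the moment, N m; "finger_gap": finger opening in mm; "grip_force": force on a finger pad.
Only numpy, scipy, OpenCV 4.12 (cv2) and the standard library are available. Lean on these libraries where they do the work, as an engineer would, in place of code of your own. Each camera call takes 0.05 s, during which the arm holds its last target. There are 200 camera calls.

## Working session

There is one attempt and no reset: what is moved stays moved. The work goes in short steps, Python scripts to look and compute and a shell command to move; the robot and the scene stay as the last step left them, time stands still between calls to the robot, and variables do not carry over. Pictures are saved under pics/ and viewed, at most 10 in all, crops included, and the job is handed in when it is done.

```bash
mkdir -p pics; python3 - <<'E'
from bench import *
import cv2,numpy as np
for n in("top","side"):
    p,d=snapshot(n); cv2.imwrite(f"pics/{n}.png",p[:,:,::-1]); np.savez(f"{n}.npz",p=p,d=d); print(n,calibration(n))
s=sense();print(s['time'],s['tool_pos'],s['tcp_rot'],s['finger_gap'],s['ft_force'])
E
```

```text
top {'fovy': 54.77157031513082, 'cx': 319.50241041574634, 'cy': 248.45486531079231, 'rvec': array([ 2.12242418, -2.15519229,  0.20957358]), 'tvec': array([  -7.31757975,  602.08067634, 1180.89537334])}
side {'fovy': 51.672216153464774, 'cx': 325.9413574647364, 'cy': 254.04253865780237, 'rvec': array([ 0.39294696, -2.66415074,  1.3743183 ]), 'tvec': array([ 606.25932292,  180.09091859, 1172.91816466])}
0.1 [ 158.10909532 -578.32428999  252.34464031] [-1.79905524e+02 -6.66555826e-03  1.52853990e+01] 85.24184415325382 [0.69152255 0.71388726 0.00489514]
```

View pics/top.png

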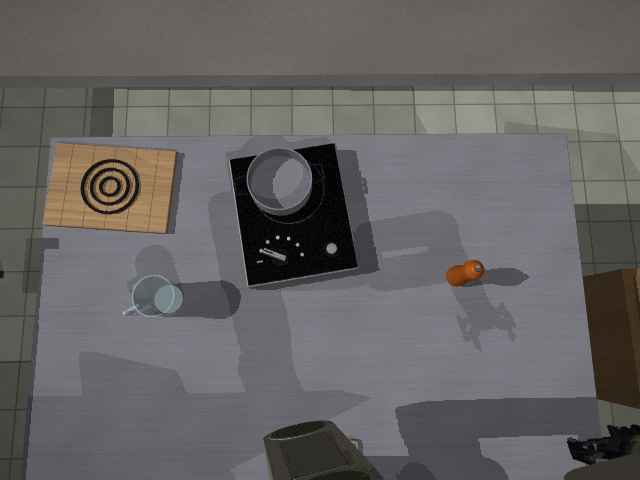

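The top view shows the hob with corners near (230,159), (335,143), (357,268), (248,286). The selector is near (273,253), with its pointer to the left, and the start button is at (332,248). Next I'll locate the hob precisely.

```bash
cat > h.py <<'E'
import numpy as np,cv2
from bench import calibration
def cam(n):
    c=calibration(n); f=240/np.tan(np.radians(c['fovy']/2))
    return np.array([[f,0,c['cx']],[0,f,c['cy']],[0,0,1]]),cv2.Rodrigues(c['rvec'])[0],c['tvec'],c['rvec']
def plane(n,uv,z):
    K,R,t,_=cam(n); uv=np.atleast_2d(uv).astype(float)
    r=(R.T@np.linalg.inv(K)@np.c_[uv,np.ones(len(uv))].T).T; o=-R.T@t
    return o+r*((z-o[2])/r[:,2])[:,None]
def proj(n,P):
    K,R,t,rv=cam(n); return cv2.projectPoints(np.float64(P).reshape(-1,1,3),rv,t,K,None)[0][:,0]
E
python3 - <<'E'
from h import *
d=np.load('top.npz');p=d['p'];z=d['d']
# glass mask: points near z=62 by depth
K,R,t,_=cam('top');v,u=np.mgrid[:480,:640]
C=np.stack([(u-K[0,2])/K[0,0]*z,(v-K[1,2])/K[1,1]*z,z],-1).reshape(-1,3)
W=((C-t)@R).reshape(480,640,3)
m=((W[...,2]>48)&(W[...,2]<250)&(u>220)&(u<370)&(v>130)&(v<295)&(z>0)).astype(np.uint8)
m=cv2.morphologyEx(m,cv2.MORPH_OPEN,np.ones((5,5)))
mm=(m>0)
print('top z',np.median(W[...,2][mm]))
w=plane('top',np.c_[u[mm],v[mm]],62)[:,:2]
r=cv2.minAreaRect(w.astype(np.float32));print(r,cv2.boxPoints(r))
w=plane('top',[[230,159],[335,143],[357,268],[248,286]],62);print(w.round(1))
g=plane('top',[[332,248]],84);print('start',g)
c=cv2.resize(p[225:295,235:365],None,fx=6,fy=6,interpolation=2);cv2.imwrite('pics/c.png',c[:,:,::-1])
E
```

```text
top z 62.747683657512056
((703.9444580078125, 55.787445068359375), (369.1730651855469, 297.3912048339844), 8.894770622253418) [[ 498.58643   174.15402 ]
 [ 544.5691   -119.66076 ]
 [ 909.3025    -62.579132]
 [ 863.3198    231.23566 ]]
[[ 851.3  223.5   62. ]
 [ 894.9  -64.1   62. ]
 [ 546.8 -114.    62. ]
 [ 503.8  171.2   62. ]]
start [[597.17105524 -48.34677389  84.        ]]
```

View pics/c.png

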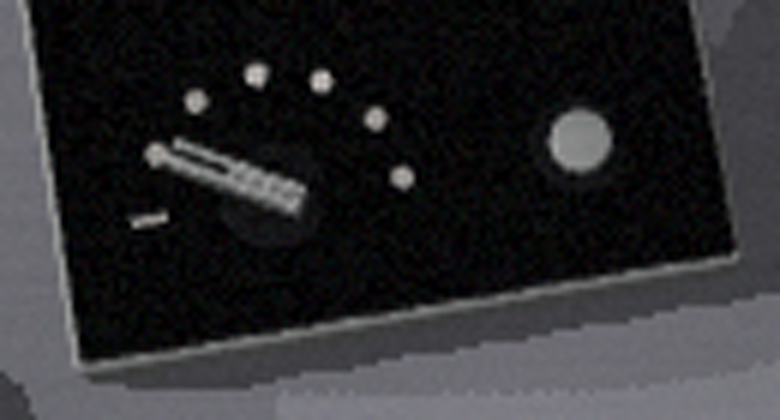

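View pics/side.png

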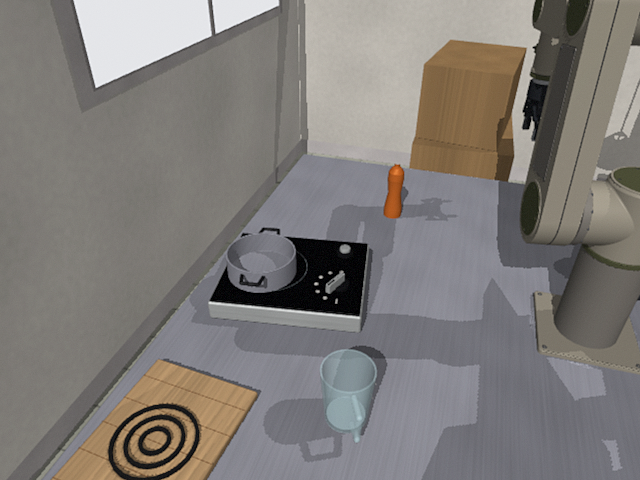

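The crop shows the off bar at (150,220) and dots 1–6 at (157,153), (196,101), (256,74), (321,80), (376,118) and (402,177). The pointer runs from (303,200) to (168,150), so it is near dot 1. In the side view the jug is to the left of the hob and the mill well to the right, both clear of the work area. I'll fit the dial.

```bash
cat >> h.py <<'E'
def up(c): return (np.array(c,float)+.5)/6-.5+[235,225]
def kab(A,B):
    a,b=A.mean(0),B.mean(0);U,S,V=np.linalg.svd((A-a).T@(B-b));R=(U@V).T;return R,b-R@a
E
python3 - <<'E'
from h import *
k=np.arange(7)*np.pi/6
L=np.c_[-118+56*np.sin(k),50+56*np.cos(k)]
D=plane('top',up([[150,220],[157,153],[196,101],[256,74],[321,80],[376,118],[402,177]]),62)[:,:2]
S=plane('top',up([[581,140]]),84)[:,:2]
A=np.r_[L,[[-118,-85]]];B=np.r_[D,S]
R,t=kab(A,B)
print('yaw',np.degrees(np.arctan2(R[1,0],R[0,0])),t,(A@R.T+t-B).round(1).tolist())
ax=R@[-118,50]+t;print('axis',ax,'start',R@[-118,-85]+t,S)
q=plane('top',up([[168,150],[303,200]]),94)[:,:2];print(q)
w=(q[0]-q[1])@R; print('sel angle deg',np.degrees(np.arctan2(w[0],w[1])))
np.savez('hob.npz',R=R,t=t)
E
```

```text
yaw 8.684498407569714 [701.56338491  54.86521512] [[0.6, 0.3], [-0.3, 0.1], [-0.0, -0.1], [-0.2, -0.2], [-0.3, -0.4], [-0.0, 0.4], [-0.1, -0.0], [0.3, -0.1]]
axis [577.36661278  86.47473574] start [597.75071826 -46.97745886] [[597.41150884 -46.8355903 ]]
[[593.69771291 130.48976831]
 [571.24622208  72.91080261]]
sel angle deg 29.98656296968119
```

The fit residuals are under 0.6 mm. The selector is at click one (30°). My plan is to keep the fingers closed and push with the tool's −x side, turning with the pointer from 30° to about 113°.

```bash
cat >> h.py <<'E'
def pushpose(th,g,rho=38):
    h=np.load('hob.npz');R,t=h['R'],h['t'];a=np.radians(th)
    p=R@(np.array([-118,50])+rho*np.array([np.sin(a),np.cos(a)])-(17+g)*np.array([np.cos(a),-np.sin(a)]))+t
    return p, 180-th+8.68
def row(p,z,yaw,ref=None):
    from bench import sense
    s=sense(); o=np.array(s['tool_pos']); y0=s['tcp_rot'][2]
    if ref: o,y0=np.array(ref[0]),ref[1]
    a=np.radians(y0); d=np.r_[p,z]-o
    x=[np.cos(a),np.sin(a),0];y=[np.sin(a),-np.cos(a),0]
    return np.round([d@x/10,d@y/10,-d[2]/10,-np.radians((yaw-y0+180)%360-180)],3)
E
python3 - <<'E'
from h import *
p,y=pushpose(30,18);print(p,y,row(p,200,y))
E
```

```text
[558.57398579 134.59788164] 158.68 [ 57.424 -58.213   5.234  -2.503]
```

```bash
python3 -m crank '[[57.4,-58.2,0,-2.5,0],[57.4,-58.2,0,-2.5,0],[57.4,-58.2,0,-2.5,0],[57.4,-58.2,0,-2.5,0],[57.4,-58.2,0,-2.5,0],[57.4,-58.2,0,-2.5,0],[57.4,-58.2,0,-2.5,0],[57.4,-58.2,0,-2.5,0],[57.4,-58.2,0,-2.5,0],[57.4,-58.2,0,-2.5,0],[57.4,-58.2,0,-2.5,0],[57.4,-58.2,0,-2.5,0],[57.4,-58.2,0,-2.5,0],[57.4,-58.2,0,-2.5,0],[57.4,-58.2,0,-2.5,0],[57.4,-58.2,0,-2.5,0],[57.4,-58.2,0,-2.5,0],[57.4,-58.2,0,-2.5,0],[57.4,-58.2,0,-2.5,0],[57.4,-58.2,0,-2.5,0]]' 40; python3 - <<'E'
from h import *
p,y=pushpose(30,18);print(p,y,row(p,200,y),row(p,102,y))
E
```

```text
time: 2.1
tool_pos: [558.0, 133.0, 253.0]
tcp_rot: [-180.0, -0.0, 158.4]
ft_force: [0.4, 0.4, -1.6]
finger_gap: -0.1
grip_force: 0.0
[558.57398579 134.59788164] 158.68 [ 8.000e-03  1.710e-01  5.304e+00 -5.000e-03] [ 8.0000e-03  1.7100e-01  1.5104e+01 -5.0000e-03]
```

```bash
python3 -m crank '[[0,0.15,4,0,0],[0,0.15,8,0,0],[0,0.15,12,0,0],[0,0.15,12,0,0],[0,0.15,12,0,0]]'; python3 - <<'E'
from h import *
from bench import *
a,_=snapshot('wrist');b,_=snapshot('side')
b=cv2.resize(b[215:335,270:390],(480,480),interpolation=2)
cv2.imwrite('pics/w1.png',np.hstack([cv2.resize(a,(320,240)),cv2.resize(b,(240,240))])[:,:,::-1])
cv2.imwrite('pics/w1.png',np.hstack([a[80:480,120:520],b[:400,80:480]])[:,:,::-1])
E
```

```text
time: 2.6
tool_pos: [558.5, 134.4, 133.7]
tcp_rot: [-180.0, -0.1, 158.4]
ft_force: [-0.0, -0.6, 1.2]
finger_gap: 0.3
grip_force: 0.0
```

View pics/w1.png

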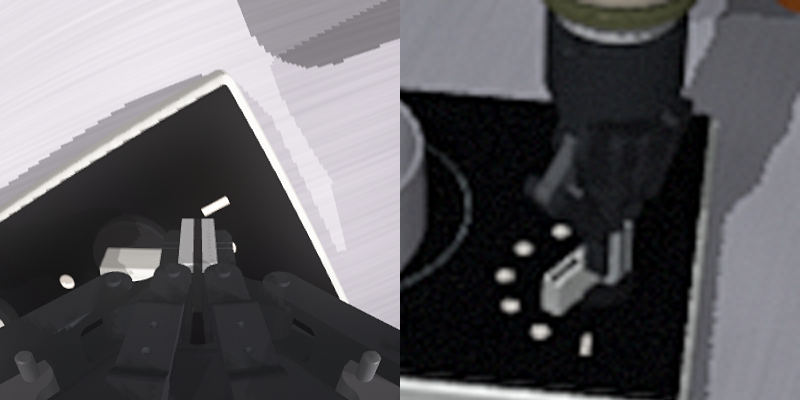

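The wrist view (left) shows the closed pads at (198,240), on the counter-clockwise side beside the bar at (130,262), with the off mark at (215,205). This is the layout I expected. Descending now.

```bash
python3 -m crank '[[0,0,1.6,0,0],[0,0,3.1,0,0],[0,0,3.1,0,0],[0,0,3.1,0,0]]'; python3 - <<'E'
from h import *
for th,g in [(30,18),(30,4),(30,0),(37.5,0),(45,0),(52.5,0),(60,0),(67.5,0),(75,0),(82.5,0),(90,0)]:
    p,y=pushpose(th,g);print(th,g,row(p,102,y))
E
```

```text
time: 3.1
tool_pos: [558.3, 135.3, 101.3]
tcp_rot: [-179.9, -0.1, 158.5]
ft_force: [-0.1, -0.4, -0.3]
finger_gap: -0.4
grip_force: 0.0
30 18 [-0.056 -0.056 -0.068 -0.003]
30 4 [-1.456 -0.052 -0.068 -0.003]
30 0 [-1.856 -0.051 -0.068 -0.003]
37.5 0 [-2.366  0.14  -0.068  0.128]
45 0 [-2.897  0.262 -0.068  0.259]
52.5 0 [-3.439  0.315 -0.068  0.39 ]
60 0 [-3.983  0.296 -0.068  0.521]
67.5 0 [-4.52   0.206 -0.068  0.652]
75 0 [-5.041  0.047 -0.068  0.783]
82.5 0 [-5.536 -0.179 -0.068  0.914]
90 0 [-5.998 -0.468 -0.068  1.045]
```

```bash
python3 -m crank '[[-0.8,0,0,0,0],[-1.4,-0.05,0,0,0],[-1.86,-0.05,0,0,0],[-2.12,0.05,0,0.063,0],[-2.37,0.14,0,0.128,0],[-2.63,0.2,0,0.194,0],[-2.9,0.26,0,0.26,0],[-3.17,0.29,0,0.325,0],[-3.44,0.31,0,0.39,0],[-3.71,0.31,0,0.456,0],[-3.98,0.3,0,0.521,0],[-4.25,0.25,0,0.587,0],[-4.52,0.2,0,0.652,0],[-4.78,0.13,0,0.72,0],[-5.04,0.05,0,0.783,0],[-5.04,0.05,0,0.783,0]]'; python3 - <<'E'
from h import *
from bench import *
for th,g in [(75,0),(82.5,0),(90,0),(97.5,0),(105,0),(110,0),(113,0),(113,25)]:
    p,y=pushpose(th,g);print(th,g,row(p,102,y))
a,_=snapshot('wrist');b,_=snapshot('side');c,_=snapshot('top')
b=cv2.resize(b[235:335,290:390],(400,400),interpolation=2)
c=cv2.resize(c[220:290,235:305],(400,400),interpolation=2)
cv2.imwrite('pics/w2.png',np.hstack([b,c])[:,:,::-1])
E
```

```text
time: 4.7
tool_pos: [606.8, 117.0, 102.6]
tcp_rot: [180.0, 0.0, 113.6]
ft_force: [0.1, -0.0, 0.2]
finger_gap: -0.3
grip_force: 0.0
75 0 [ 0.084 -0.121  0.055 -0.002]
82.5 0 [-0.427  0.069  0.055  0.129]
90 0 [-0.957  0.191  0.055  0.26 ]
97.5 0 [-1.499  0.243  0.055  0.391]
105 0 [-2.044  0.224  0.055  0.522]
110 0 [-2.403  0.171  0.055  0.609]
113 0 [-2.616  0.125  0.055  0.662]
113 25 [-0.643  1.661  0.055  0.662]
```

View pics/w2.png

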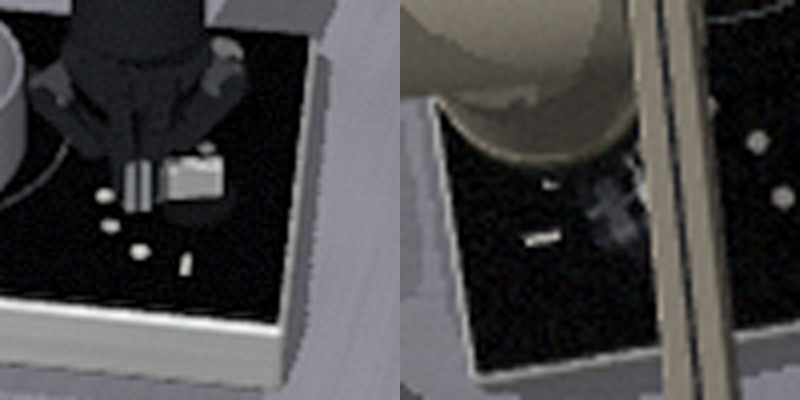

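The side view (left) shows the bar turned broadside behind the fingers at about (195,180), so it now lies along hob +x, close to click three. Continuing slowly.

```bash
python3 -m crank '[[-0.17,-0.02,0,0.063,0],[-0.43,0.07,0,0.129,0],[-0.69,0.13,0,0.195,0],[-0.96,0.19,0,0.26,0],[-1.23,0.22,0,0.325,0],[-1.5,0.24,0,0.391,0],[-1.6,0.24,0,0.415,0],[-1.6,0.24,0,0.415,0]]'; python3 - <<'E'
from h import *
for th,g in [(99,0),(105,0),(110,0),(113,0),(113,25)]:
    p,y=pushpose(th,g);print(th,g,row(p,102,y))
E
```

```text
time: 5.65
tool_pos: [614.9, 103.8, 102.4]
tcp_rot: [180.0, -0.0, 90.0]
ft_force: [2.2, 1.3, -0.6]
finger_gap: 0.2
grip_force: 0.6
99 0 [-0.051  0.061  0.037  0.005]
105 0 [-0.458  0.216  0.037  0.11 ]
110 0 [-0.809  0.312  0.037  0.197]
113 0 [-1.022  0.355  0.037  0.249]
113 25 [1.401 0.971 0.037 0.249]
```

```bash
python3 -m crank '[[-0.22,0.1,0,0.05,0],[-0.45,0.2,0,0.11,0],[-0.63,0.26,0,0.15,0],[-0.8,0.31,0,0.197,0],[-0.95,0.34,0,0.235,0],[-0.95,0.34,0,0.235,0],[-0.95,0.34,0,0.235,0]]'; python3 - <<'E'
from h import *
for th,g in [(112,0),(112,25)]:
    p,y=pushpose(th,g);print(th,g,row(p,102,y))
E
```

```text
time: 6.35
tool_pos: [618.0, 94.2, 102.3]
tcp_rot: [-180.0, 0.0, 76.6]
ft_force: [0.3, -0.6, 0.4]
finger_gap: -0.0
grip_force: 0.0
112 0 [ 0.013  0.025  0.026 -0.002]
112 25 [ 2.513e+00  2.000e-02  2.600e-02 -2.000e-03]
```

Force has dropped to zero, so it snapped to the next click. I'll back off, lift, move the arm aside and check.

```bash
python3 -m crank '[[1,0,0,0,0],[2,0,0,0,0],[2,0,-3,0,0],[2,0,-7,0,0],[2,0,-7,0,0]]'; python3 - <<'E'
from h import *
from bench import *
h=np.load('hob.npz');p=h['R']@[-118,-85]+h['t']
print(p,row(p,170,76.6))
b,_=snapshot('side');c,_=snapshot('wrist')
b=cv2.resize(b[235:335,290:390],(400,400),interpolation=2)
cv2.imwrite('pics/w3.png',np.hstack([b,c[80:480,120:520]])[:,:,::-1])
E
```

```text
time: 6.85
tool_pos: [626.5, 115.2, 179.5]
tcp_rot: [179.4, -0.2, 76.5]
ft_force: [0.3, -0.1, 1.1]
finger_gap: 0.4
grip_force: 0.0
[597.75071826 -46.97745886] [-1.6443e+01  9.8400e-01  9.5300e-01 -2.0000e-03]
```

View pics/w3.png

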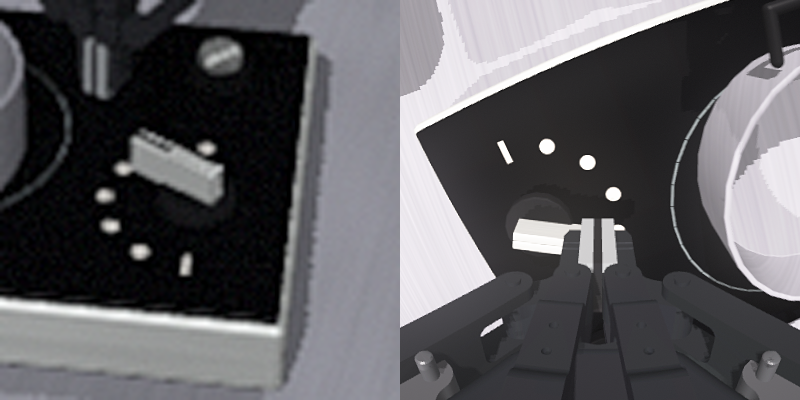

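The side view shows the off bar at (186,264) and dots 1–4 and 6, with the pointer tip near (135,145) and the tail near (220,185). I'll compare that with the projections for clicks three to five.

```bash
python3 - <<'E'
from h import *
h=np.load('hob.npz');R,t=h['R'],h['t']
for k in(3,4,5):
    a=k*np.pi/6;d=np.array([np.sin(a),np.cos(a)]);n=np.array([-np.cos(a),np.sin(a)])*6
    P=[np.r_[R@(np.array([-118,50])+d*r+s*n)+t,z] for r,s,z in[(46,1,94),(-14,1,94),(46,1,70),(-14,1,70)]]
    print(k,((proj('side',P)-[290,235]+.5)*4-.5).round().tolist())
E
python3 -m crank '[[-4,0.2,0,0,0],[-8,0.5,0,0,0],[-12,0.8,0,0,0],[-16.4,1,0,0,0],[-16.4,1,0,0,0],[-16.4,1,0,0,0]]'; python3 - <<'E'
from h import *
from bench import *
h=np.load('hob.npz');p=h['R']@[-118,-85]+h['t']
print(p,row(p,108,76.6))
c,_=snapshot('top');cv2.imwrite('pics/w4.png',cv2.resize(c[225:295,235:365],None,fx=6,fy=6,interpolation=2)[:,:,::-1])
E
```

```text
3 [[116.0, 162.0], [217.0, 171.0], [116.0, 193.0], [216.0, 203.0]]
4 [[127.0, 138.0], [208.0, 177.0], [127.0, 170.0], [206.0, 209.0]]
5 [[156.0, 122.0], [195.0, 179.0], [155.0, 153.0], [194.0, 211.0]]
time: 7.55
tool_pos: [593.2, -48.6, 170.8]
tcp_rot: [-179.9, -0.0, 76.3]
ft_force: [-0.3, 1.3, 0.2]
finger_gap: 0.1
grip_force: 0.0
[597.75071826 -46.97745886] [ 2.660e-01  4.050e-01  6.277e+00 -5.000e-03]
```

View pics/w4.png

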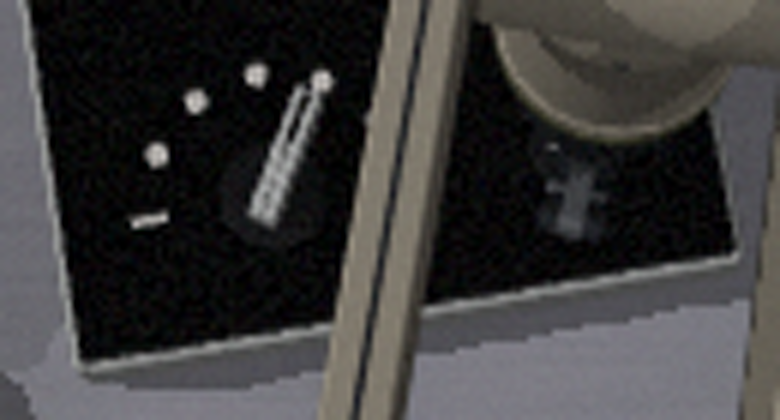

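The top view shows the pointer's tip (312,88) at dot 4 (321,80), and the side projection also matches click four. Next I'll press start: contact is expected at TCP z ≈ 106 and full travel at 100.

```bash
python3 -m crank '[[0.27,0.4,2,0,0],[0.27,0.4,4.5,0,0],[0.27,0.4,6,0,0],[0.27,0.4,6.3,0,0],[0.27,0.4,6.6,0,0],[0.27,0.4,6.8,0,0],[0.27,0.4,6.8,0,0]]'
```

```text
time: 8.3
tool_pos: [599.3, -46.3, 105.3]
tcp_rot: [179.9, -0.0, 76.4]
ft_force: [-0.0, 0.8, 2.0]
finger_gap: 0.2
grip_force: 0.7
```

```bash
for i in 1 2 3; do :; done; python3 -m crank '[[0,0,0.1,0,0],[0,0,0.2,0,0],[0,0,0.3,0,0],[0,0,0.4,0,0],[0,0,0.4,0,0]]'
```

```text
time: 8.8
tool_pos: [599.1, -46.6, 100.7]
tcp_rot: [179.9, -0.0, 76.4]
ft_force: [2.5, 1.3, 4.0]
finger_gap: -0.3
grip_force: 1.8
```

```bash
python3 -m crank '[[0,0,0.1,0,0],[0,0,0.2,0,0],[0,0,0.2,0,0],[0,0,0.2,0,0]]'
```

```text
time: 9.2
tool_pos: [599.2, -46.6, 99.9]
tcp_rot: [179.9, -0.0, 76.4]
ft_force: [-1.4, 1.1, 12.8]
finger_gap: 0.1
grip_force: 6.4
```

12.8 N with the motion stalled means the button has bottomed out. Now I'll release, retreat and check.

```bash
python3 -m crank '[[0,0,-1,0,0],[0,0,-3,0,0],[0,0,-7,0,0],[0,0,-11,0,0],[0,0,-15,0,0],[0,0,-15,0,0],[0,0,-15,0,0],[0,0,-15,0,0]]'; python3 - <<'E'
from h import *
from bench import *
c,_=snapshot('top');b,_=snapshot('side')
c=cv2.resize(c[225:295,235:305],(400,400),interpolation=2)
b=cv2.resize(b[235:335,290:390],(400,400),interpolation=2)
cv2.imwrite('pics/w5.png',np.hstack([b,c])[:,:,::-1])
E
```

```text
time: 10.0
tool_pos: [597.5, -46.5, 246.5]
tcp_rot: [-179.8, 0.0, 76.4]
ft_force: [-0.2, -0.3, -1.2]
finger_gap: 0.1
grip_force: 0.0
```

View pics/w5.png

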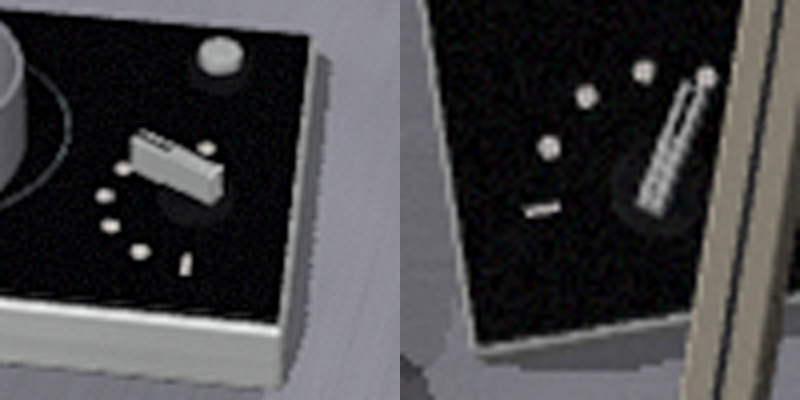

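The pointer is still at dot four (right panel, tip (695,85), dot (707,76)). The start button is back up at (220,55), and the arm is clear.

```bash
python3 -c "from bench import hand_in; print(hand_in())"
```

```text
the job is handed in; nothing more can be done
None
```

The selector rests at the fourth click; start was then pressed fully down and released, the pot, jug and mill were not touched, and the job was handed in at about 10 s (no verdict was returned).

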